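Tip the basing pebbles into the tackle box and shut it

TASK

Put the leftover basing pebbles away: pour all six out of the steel cup into the wide empty bay of the white tackle box, then close the box's flap lid fully. Stand the empty cup upright on the table again and leave the other things on the table where they are.

Things in the scene. Friction and masses are not known exactly. Their poses are not given: they have to be found in the camera images.
- cup: Plain stainless-steel tumbler without a handle, standing upright on the table with six pebbles in it. 90 mm high, slightly tapered: outside diameter 62 mm at the foot, 65 mm at half height, 67 mm at the rim; wall 3 mm, bottom 4 mm thick; about 90 g empty. Origin: centre of its underside; z runs up its axis.
- cup_mouth (a point): Centre of the cup's mouth, on its axis at the rim, 90 mm above the underside.
- tackle_box: White plastic tackle box, fixed to the table, 150 mm (its x) by 230 mm (its y) by 60 mm high; walls and floor 4 mm. A divider 56 mm high, 4 mm thick, at y +35 mm parts the wide empty bay (inside: y -111 to +33, x -71 to +71 mm) from a narrow bay (y +37 to +111) holding three black discs. Origin: centre of its underside; x points to the hinged far side, z up.
- bay (a point): Centre of the floor of the wide empty bay, 4 mm above the table (box frame x 0, y -39 mm).
- flap (a joint): Angle of the box's flap lid, rad: 0 fully shut on the rim, 1.57 upright, stop at 1.9; starts open at 1.6 to 1.85. The lid is a plate 150 mm (hinge to front edge) by 230 mm, 4 mm thick, 0.12 kg. The hinge is a little stiff (0.04 N m): near upright the lid stays where it is left, below about 1.1 rad it sinks shut by its own weight.
- flap_edge (a point): Middle of the lid's free front edge, 150 mm from the hinge (a finger tab 50 mm wide sticks out 12 mm beyond it).
- flap_hinge (a point): Middle of the lid's hinge line, on top of the box's far (+x) wall, 60 mm above the table; the line runs along the box's y.
- pebble0: Rounded grey stone pebble, egg-shaped, about 26 mm long and 21 mm thick, about 14 g; at the start in the cup. Origin: its centre.
- pebble1: Rounded grey stone pebble, egg-shaped, about 26 mm long and 21 mm thick, about 14 g; at the start in the cup. Origin: its centre.
- pebble2: Rounded grey stone pebble, egg-shaped, about 26 mm long and 21 mm thick, about 14 g; at the start in the cup. Origin: its centre.
- pebble3: Rounded grey stone pebble, egg-shaped, about 26 mm long and 21 mm thick, about 14 g; at the start in the cup. Origin: its centre.
- pebble4: Rounded grey stone pebble, egg-shaped, about 26 mm long and 21 mm thick, about 14 g; at the start in the cup. Origin: its centre.
- pebble5: Rounded grey stone pebble, egg-shaped, about 26 mm long and 21 mm thick, about 14 g; at the start in the cup. Origin: its centre.
- pot_a: Bystander: closed paint pot, 40 mm diameter, 52 mm high, loose, 125 to 155 mm beyond the cup. Origin: centre of its underside.
- pot_b: Bystander: closed paint pot, 40 mm diameter, 52 mm high, loose, out on the right. Origin: centre of its underside.
- torch: Bystander: black press-button torch lying on its side, 140 mm long, 34 mm diameter, between the cup and the robot (its middle 115 to 135 mm from the cup's axis). Origin: under its middle, at table height; x along it.
- spatula: Bystander: steel sculpting spatula lying flat, 200 mm long, 7 mm thick, along the front of the tackle box. Origin: under its middle; x along it.
- palette: Bystander: white ceramic saucer palette, 124 mm diameter, 16 mm high, out on the left. Origin: centre of its underside.
- brush_mug: Bystander: white ceramic mug with handle, 80 mm diameter, 95 mm high, brushes in it standing up to 200 mm, out on the left. Origin: centre of its underside.
- tape_roll: Bystander: roll of masking tape lying flat, 100 mm diameter, 24 mm high, far right. Origin: centre of its underside.
Not all that is in view belongs to the job. There is more than one size of the cup; the job needs the smallest.

How it is judged (in metres and radians):
On the way:
1. all six pebbles lie in the wide bay of the box, poured from the cup: the cup is off the table and still tipped by more than 0.8 rad (about 45 degrees) (x of pebble0 in the frame of tackle_box between -0.071 and 0.071 m and y of pebble0 in the frame of tackle_box between -0.111 and 0.033 m and z of pebble0 in the frame of tackle_box between 0 and 0.056 m and x of pebble1 in the frame of tackle_box between -0.071 and 0.071 m and y of pebble1 in the frame of tackle_box between -0.111 and 0.033 m and z of pebble1 in the frame of tackle_box between 0 and 0.056 m and x of pebble2 in the frame of tackle_box between -0.071 and 0.071 m and y of pebble2 in the frame of tackle_box between -0.111 and 0.033 m and z of pebble2 in the frame of tackle_box between 0 and 0.056 m and x of pebble3 in the frame of tackle_box between -0.071 and 0.071 m and y of pebble3 in the frame of tackle_box between -0.111 and 0.033 m and z of pebble3 in the frame of tackle_box between 0 and 0.056 m and x of pebble4 in the frame of tackle_box between -0.071 and 0.071 m and y of pebble4 in the frame of tackle_box between -0.111 and 0.033 m and z of pebble4 in the frame of tackle_box between 0 and 0.056 m and x of pebble5 in the frame of tackle_box between -0.071 and 0.071 m and y of pebble5 in the frame of tackle_box between -0.111 and 0.033 m and z of pebble5 in the frame of tackle_box between 0 and 0.056 m and angle between cup's own z axis and vertical above 0.8 rad and height (world z) of cup_mouth above 0.06 m), for 0.05 s.
At the end, for the whole second after the job is handed in: All six pebbles lie inside the wide bay of the tackle box (centres within its walls, below the rim), the flap lid is shut (less than 0.04 rad), and the cup stands at rest upright (within 0.1 rad) on the table itself (x of pebble0 in the frame of tackle_box between -0.071 and 0.071 m and y of pebble0 in the frame of tackle_box between -0.111 and 0.033 m and z of pebble0 in the frame of tackle_box between 0 and 0.056 m and x of pebble1 in the frame of tackle_box between -0.071 and 0.071 m and y of pebble1 in the frame of tackle_box between -0.111 and 0.033 m and z of pebble1 in the frame of tackle_box between 0 and 0.056 m and x of pebble2 in the frame of tackle_box between -0.071 and 0.071 m and y of pebble2 in the frame of tackle_box between -0.111 and 0.033 m and z of pebble2 in the frame of tackle_box between 0 and 0.056 m and x of pebble3 in the frame of tackle_box between -0.071 and 0.071 m and y of pebble3 in the frame of tackle_box between -0.111 and 0.033 m and z of pebble3 in the frame of tackle_box between 0 and 0.056 m and x of pebble4 in the frame of tackle_box between -0.071 and 0.071 m and y of pebble4 in the frame of tackle_box between -0.111 and 0.033 m and z of pebble4 in the frame of tackle_box between 0 and 0.056 m and x of pebble5 in the frame of tackle_box between -0.071 and 0.071 m and y of pebble5 in the frame of tackle_box between -0.111 and 0.033 m and z of pebble5 in the frame of tackle_box between 0 and 0.056 m and value of joint flap below 0.04 rad and angle between cup's own z axis and vertical below 0.1 rad and height (world z) of cup between -0.01 and 0.008 m and linear speed of cup below 0.02 m/s); the robot touches nothing.
It fails at once if a loose bystander (paint pot, torch, spatula, palette, brush mug, tape roll) is shifted by more than 20 mm (distance of any of pot_a, pot_b, torch, spatula, palette, brush_mug, tape_roll from where it was at the start of the episode above 0.02 m).
It also fails if it takes over 72 s, if anything falls off the work surface, if the arm or the gripper's body presses on something with over 40 N, if the wrist force passes 120 N, or if a joint passes its speed limit or range.

ROBOT

A 6-joint arm with a two-finger parallel gripper is mounted at the origin on the work surface. World frame = base frame: x ahead of the robot, y to its left, z up, the work surface at z = 0. Lengths are in m, angles in degrees, forces in N, time in s.
With the tool pointing down it reaches from about 0.375 to 0.9 m from the base axis. Payload 3.1 kg.
Tool frame: the origin (TCP) lies between the finger pads; the fingertips stand 11 mm ahead of it and the grasp point (between the pads) lies 8 mm behind it; z points along the fingers, y is the line along which they close (so a half turn about z gives the same grasp; the last joint's range is limited). The gripper opens to 87 mm and grips with 3 to 60 N. Pads are 19 mm wide; open, the fingers measure 117 mm over their backs; the gripper's body (75 mm by 190 mm) begins 51 mm behind the grasp point.
Start: joints at [54.059, 30.224, 82.088, -0, 67.689, -10.227], TCP at [0.271, 0.563, 0.234] pointing down, gripper open.
Joint ranges: [-176.69, 176.69], [-43.24, 126.21], [12.49, 139.97], [-82, 262], [0, 151.66], [-163.58, 163.58]. Speed limits (degrees/s): [159.86, 159.86, 180, 180, 180, 180].

INTERFACE

Orientations are given as a 3x3 rotation matrix whose columns are the frame's x, y, z axes.
In Python, from rig import bot, viewer, workorder, models gives the robot as it stands.
- The arm moves only by the shell command python3 -m jog 'ROWS'. ROWS is JSON, a list of rows, each a list of 7 numbers: the opening, from 0 (shut) to 1 (fully open), then the shift along the tool's x, y, z in m, then the turn, a rotation vector about the tool's x, y, z in degrees. In form: [[claw, x, y, z, ax, ay, az], ...]. A call has 1 to 20 rows; each row is the pose to reach, as a shift and turn from the pose commanded when the call began, along the tool's axes at that moment; what a row does not reach only later rows make up. A row lasts 1/8 s, in which the tool goes at most 62.5 mm and 10.7 degrees, less where a joint would pass 70% of its speed; a pose out of reach is approached as far as the arm can. A call with a gripper value outside its range is refused whole. The fingers move at their own pace and stop on an object; the grip force is fixed at half the most. Time passes only in rows, so rows that repeat a pose let the fingers close. It gives the time, the measured TCP pose, the force, the opening and the grip force at its end, in the units of the state.
- bot.read_state(): the state, without advancing time (a new reading comes with each control period).
- viewer.capture(name): name is "scene" or "top" or "wrist"; returns (picture, depth): 480x640x3 uint8, blue, green, red; 480x640 float32, m along the optical axis (not along the pixel's ray), 0 where there is no reading.
- viewer.camera_info(name): a dict with "fx", "fy", "cx", "cy" (pixels), "world_to_cam" (4x4, takes a point from world to camera coordinates). Camera axes: x right, y down, z forward; pixel columns grow to the right and rows downward; lengths in m; the calibration is good to about 2 mm. The wrist camera is an equidistant fisheye: a pixel r from the principal point sees the ray r / f radians off the axis. A picture is of the moment at which its call begins: read the wrist's pose just before it. camera_info takes no time and is no camera call; for the wrist camera it gives the pose at the moment of the call.
- workorder.hand_in(): hands the job in; it is judged then, once.
Trained networks look in the newest picture that a camera, given by its name, has taken for a name from the list of things; names that differ only in an ending like _2 or _b are one class to them, and where a whole thing is asked for, a point or a joint stands for the part that bears it (a point fixed in the world has none). Each returns a list of dicts, best first, with "p" (0 to 1); they miss things now and then, are a little off and sometimes report something else, mostly with a low value. They report only what shows in the picture. A call takes as long as a camera call. They do not tell look-alikes from the thing itself.
- models.outline_of(camera, thing): "mask" (480x640 bool, what is visible of it).
- models.tip_of(camera, thing): "xyz" ([x, y, z] in m, in world coordinates, good to about 4 mm: a listed point, or the origin of a listed thing).
The state is a dict: "time_s": time; "joint_positions": joint angles; "qvel": joint speeds; "tau": joint torques, N m; "position": TCP position; "tcp_rot": TCP orientation; "force": force on the tool from outside, world axes, zero at the start; "moment": the same for the moment, N m; "opening": opening from 0.0 (shut) to 1.0 (fully open); "grasp_force": force on a finger pad.
Only numpy, scipy, OpenCV 4.12 (cv2) and the standard library are available. Lean on these libraries where they do the work, as an engineer would, in place of code of your own. Each camera call takes 0.05 s, during which the arm holds its last target. There are 200 camera calls.

## Working session

There is one attempt and no reset: what is moved stays moved. The work goes in short steps, Python scripts to look and compute and a shell command to move; the robot and the scene stay as the last step left them, time stands still between calls to the robot, and variables do not carry over. Pictures are saved under pics/ and viewed, at most 10 in all, crops included, and the job is handed in when it is done.

```bash
mkdir -p pics; cat > h.py <<'E'
import numpy as np, cv2
from rig import bot, viewer, workorder, models
np.set_printoptions(precision=4,suppress=True)
def world(cam,depth,mask=None):
    i=viewer.camera_info(cam);T=np.linalg.inv(np.array(i["world_to_cam"]))
    v,u=np.nonzero((depth>0) if mask is None else (mask&(depth>0)))
    z=depth[v,u];P=np.c_[(u-i["cx"])/i["fx"]*z,(v-i["cy"])/i["fy"]*z,z]
    return P@T[:3,:3].T+T[:3,3]
E
python3 - <<'E'
from h import *
for c in("scene","top"):
    p,d=viewer.capture(c);cv2.imwrite(f"pics/{c}0.png",p);np.save(f"{c}0.npy",d)
    i=viewer.camera_info(c);print(c,i["fx"],i["cx"],np.linalg.inv(np.array(i["world_to_cam"])))
    for t in["cup","cup_mouth","tackle_box","bay","flap_edge","flap_hinge","pot_a","torch","spatula","palette","brush_mug","tape_roll"]:
        print(c,t,[(round(r["p"],2),np.round(r["xyz"],3).tolist()) for r in models.tip_of(c,t)][:4])
E
```

```text
scene 436.3207241937342 312.0892931648589 [[ 0.624   0.5622 -0.5428  1.0729]
 [ 0.7814 -0.4565  0.4255 -0.4419]
 [-0.0085 -0.6896 -0.7241  0.841 ]
 [ 0.      0.      0.      1.    ]]
scene cup [(0.76, [0.548, 0.081, -0.003]), (0.71, [0.468, 0.196, 0.001]), (0.7, [0.318, 0.302, -0.001]), (0.23, [0.391, -0.482, 0.003])]
scene cup_mouth [(0.94, [0.554, 0.085, 0.116]), (0.73, [0.317, 0.3, 0.119]), (0.63, [0.465, 0.196, 0.091])]
scene tackle_box [(0.84, [0.484, -0.179, 0.002]), (0.17, [0.4, 0.482, -0.001])]
scene bay [(0.3, [0.558, -0.171, 0.057])]
scene flap_edge [(0.97, [0.58, -0.171, 0.21])]
scene flap_hinge [(0.84, [0.558, -0.175, 0.057])]
scene pot_a [(0.8, [0.605, 0.228, 0.0]), (0.48, [0.578, -0.173, 0.21]), (0.38, [0.472, 0.196, -0.001])]
scene torch [(0.95, [0.362, 0.134, 0.003])]
scene spatula [(0.65, [0.624, -0.445, 0.002]), (0.45, [0.608, 0.227, 0.001])]
scene palette [(0.83, [0.398, 0.483, 0.001])]
scene brush_mug [(0.95, [0.581, 0.472, 0.002]), (0.31, [0.47, 0.197, 0.091]), (0.17, [0.556, -0.179, 0.06])]
scene tape_roll [(0.59, [0.621, -0.444, -0.002])]
top 549.1190889540087 
[... 391 characters left out ...]
15]), (0.25, [0.472, 0.21, 0.031])]
top tackle_box [(0.61, [0.484, -0.182, 0.004]), (0.49, [0.468, 0.195, -0.003])]
top bay [(0.75, [0.483, -0.212, 0.007]), (0.25, [0.356, 0.137, 0.001])]
top flap_edge [(0.68, [0.58, -0.176, 0.206])]
top flap_hinge [(0.66, [0.562, -0.178, 0.06])]
top pot_a [(0.7, [0.387, -0.484, -0.001]), (0.5, [0.605, 0.225, 0.001])]
top torch [(0.88, [0.357, 0.136, 0.001])]
top spatula [(0.74, [0.363, -0.207, -0.002]), (0.71, [0.473, 0.209, 0.031])]
top palette [(0.86, [0.398, 0.483, 0.003]), (0.18, [0.485, -0.181, 0.002])]
top brush_mug [(0.72, [0.58, 0.475, 0.0]), (0.62, [0.448, 0.19, 0.029]), (0.35, [0.581, -0.175, 0.209])]
top tape_roll [(0.94, [0.628, -0.441, 0.002])]
```

View pics/scene0.png

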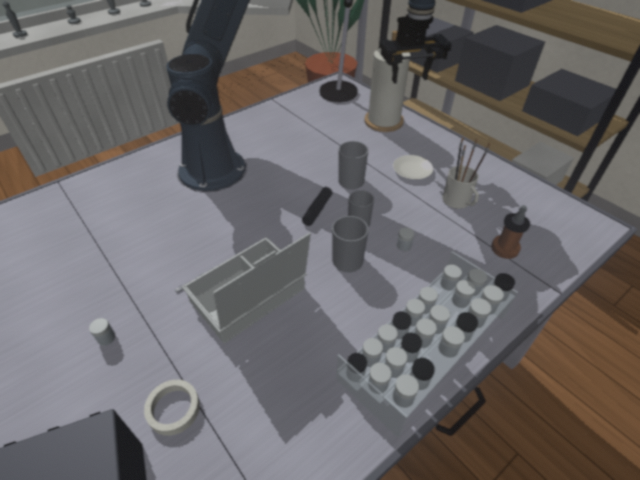

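View pics/top0.png

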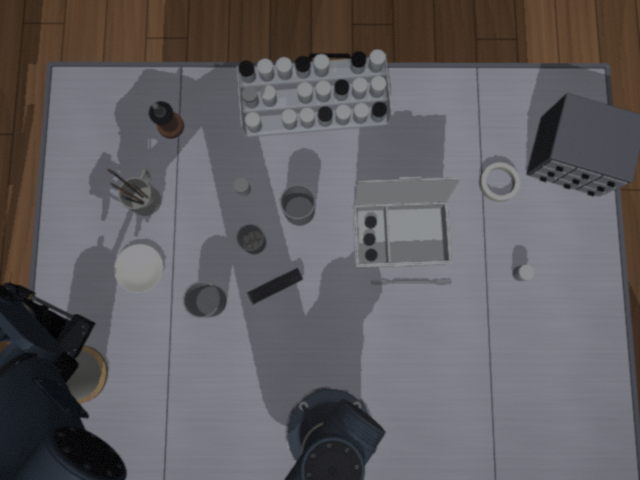

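Scene: three tumblers at (360,208), (349,243) and (352,165). Top: the same three at (251,238) with pebbles, (298,204) and (205,299), both empty and larger. The small one with pebbles at (251,238) is the target. The box is at (404,235) with its lid open behind it. I'll check the choice in a crop and measure.

```bash
python3 - <<'E'
from h import *
t=cv2.imread("pics/top0.png");s=cv2.imread("pics/scene0.png")
a=cv2.resize(t[170:330,170:330],(400,400),interpolation=3);b=cv2.resize(s[130:290,290:450],(400,400),interpolation=3)
cv2.imwrite("pics/crop0.png",np.hstack([a,b]))
for c in("top","scene"):
    d=np.load(c+"0.npy");P=world(c,d)
    for n,(x,y) in dict(small=(.469,.195),big=(.551,.082),big2=(.319,.3),pot=(.606,.226)).items():
        Q=P[np.hypot(P[:,0]-x,P[:,1]-y)<.06]; h=np.percentile(Q[:,2],99.5)
        R=Q[Q[:,2]>h-.012]
        (cx,cy),r=cv2.minEnclosingCircle(R[:,:2].astype(np.float32))
        print(c,n,"h",h.round(4),"rim",round(cx,4),round(cy,4),round(r,4),len(R))
    # box rim & lid
    Q=P[(abs(P[:,0]-.484)<.13)&(abs(P[:,1]+.18)<.17)]
    R=Q[(Q[:,2]>.05)&(Q[:,2]<.066)&(Q[:,0]<.54)]
    print(c,"rim",cv2.minAreaRect(R[:,:2].astype(np.float32)),np.median(R[:,2]))
    L=Q[Q[:,2]>.08]; print("lid",L.min(0),L.max(0),"xtop",L[L[:,2]>.19].mean(0),"xlow",L[L[:,2]<.1].mean(0))
    for T in((.36,.135,.09),):
        Q=P[(np.hypot(P[:,0]-T[0],P[:,1]-T[1])<T[2])&(P[:,2]>.012)&(P[:,2]<.05)];print("torch",cv2.minAreaRect(Q[:,:2].astype(np.float32)),Q[:,2].max())
st=bot.read_state();print(st["position"],np.array(st["tcp_rot"]),st["opening"],st["joint_positions"])
w=viewer.camera_info("wrist");print(np.linalg.inv(np.array(w["world_to_cam"])))
E
```

```text
top small h 0.0946 rim 0.4708 0.1928 0.0336 134
top big h 0.1213 rim 0.5535 0.0772 0.0432 214
top big2 h 0.1203 rim 0.3208 0.2994 0.0435 228
top pot h 0.0576 rim 0.6094 0.223 0.0198 188
top rim ((0.4725981056690216, -0.1806657910346985), (0.13661149144172668, 0.24080094695091248), 0.964663565158844) 0.05883622992558046
lid [ 0.5583 -0.2916  0.08  ] [ 0.59   -0.0609  0.2265] xtop [ 0.5816 -0.176   0.2049] xlow [ 0.5644 -0.1766  0.0897]
torch ((0.35803118348121643, 0.13648447394371033), (0.03428247570991516, 0.14034336805343628), 26.211606979370117) 0.04256521456321383
scene small h 0.0956 rim 0.4696 0.1944 0.0348 180
scene big h 0.1204 rim 0.5543 0.079 0.0445 333
scene big2 h 0.121 rim 0.3213 0.3019 0.045 238
scene pot h 0.057 rim 0.6101 0.2254 0.0206 166
scene rim ((0.46918779611587524, -0.177995502948761), (0.13237981498241425, 0.23811854422092438), 2.3381755352020264) 0.059580296829862434
lid [ 0.5609 -0.2891  0.08  ] [ 0.5896 -0.0587  0.2252] xtop [ 0.5837 -0.1805  0.2049] xlow [ 0.5674 -0.1823  0.0902]
torch ((0.3584980368614197, 0.13910357654094696), (0.03540661931037903, 0.1454605907201767), 27.04613494873047) 0.0415718734852506
[0.2712 0.5631 0.2335] [[-0.901   0.4339  0.    ]
 [ 0.4339  0.901   0.    ]
 [-0.      0.     -1.    ]] 1.000392585425075 [ 54.0575  30.2238  82.0869  -0.0002  67.6883 -10.2274]
[[ 0.4344  0.8705  0.2312  0.2073]
 [ 0.9007 -0.4197 -0.1123  0.5928]
 [-0.0007  0.257  -0.9664  0.3852]
 [ 0.      0.      0.      1.    ]]
```

View pics/crop0.png

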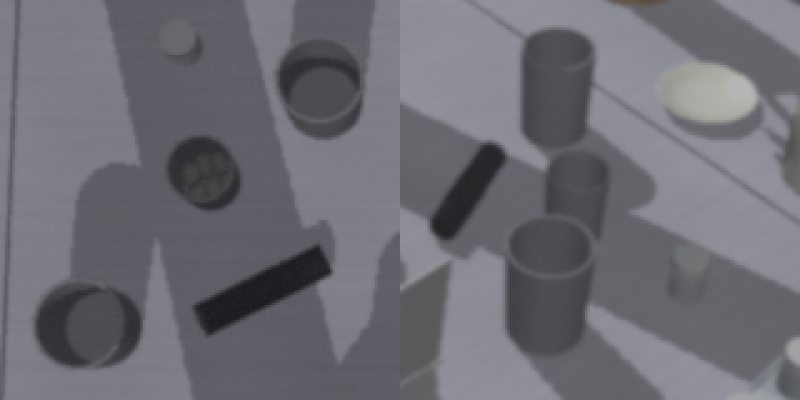

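The small tumbler with the pebbles is centred at crop (203,173). Both views put it at (0.470, 0.194) with its rim at about 0.092 and radius 0.034, which matches the text. The first moves stay in free space, up and away, and also give data to identify the arm's geometry.

```bash
cat > log.py <<'E'
from h import *
s=bot.read_state();open("log.txt","a").write(repr([list(map(float,s["joint_positions"])),list(map(float,s["position"])),np.array(s["tcp_rot"]).tolist()])+"\n")
E
python3 log.py
python3 -m jog '[[1,-0.04,-0.01,-0.05,0,0,0],[1,-0.08,-0.02,-0.1,0,0,0],[1,-0.12,-0.03,-0.12,0,0,0],[1,-0.16,-0.04,-0.12,0,0,0],[1,-0.16,-0.04,-0.12,0,0,0]]'; python3 log.py
python3 -m jog '[[1,0,0,-0.03,0,10,0],[1,0,0,-0.05,0,20,0],[1,0,0,-0.05,0,30,0],[1,0,0,-0.05,0,30,0]]'; python3 log.py
python3 -m jog '[[1,0,0,0,10,0,0],[1,0,0,0,20,0,0],[1,0,0,0,30,0,0],[1,0,0,0,30,0,0]]'; python3 log.py; cat log.txt
```

```text
time_s: 1.92
position: [0.4003, 0.4559, 0.354]
tcp_rot: [[-0.899, 0.438, 0.001], [0.438, 0.899, 0.0], [-0.001, 0.001, -1.0]]
force: [-0.5, -1.0, -0.9]
opening: 0.998
grasp_force: 0.0
time_s: 2.42
position: [0.3993, 0.4567, 0.4011]
tcp_rot: [[-0.778, 0.437, -0.452], [0.38, 0.9, 0.216], [0.501, -0.004, -0.866]]
force: [-0.7, -0.1, -0.1]
opening: 1.0
grasp_force: 0.0
time_s: 2.92
position: [0.3961, 0.4604, 0.4003]
tcp_rot: [[-0.781, 0.146, -0.607], [0.373, 0.888, -0.267], [0.5, -0.435, -0.749]]
force: [0.6, 0.2, 0.8]
opening: 0.998
grasp_force: 0.0
[[54.05753612584717, 30.223824177152597, 82.08694465768953, -0.00023100229636559402, 67.68829104106672, -10.227421448888322], [0.2711536160216264, 0.563104229954991, 0.23354917399349082], [[-0.9009638015585745, 0.4338942591474044, 1.2650954555901683e-05], [0.43389425928188075, 0.9009638015143179, 1.1094892249910257e-05], [-6.5840420563569135e-06, 1.5485272855673604e-05, -0.9999999998584285]]]
[[38.192425736807984, 22.48138378926625, 75.7609395899577, -0.03993166012852229, 81.69654900290196, -25.840891592800777], [0.40026851141041647, 0.455868
[... 295 characters left out ...]
6, 24.131234504902284, 104.24144192984602, -35.03247842659487], [0.39926544388766977, 0.45669855761697187, 0.40109137017451596], [[-0.777799721983561, 0.4366189387550982, -0.45209677592598163], [0.37968506434862415, 0.899637884129704, 0.21561755343480413], [0.5008660942735857, -0.003947120342895571, -0.8655157860190202]]]
[[35.06755514834723, 40.805961838646844, 46.931060617307864, 10.20071946834854, 132.789932118467, -33.484895194054324], [0.3960583036749841, 0.46039405795313104, 0.40032114713372796], [[-0.7812951903031696, 0.14580087274246914, -0.6068936736502271], [0.3733618041232476, 0.888362370914795, -0.26723259749603534], [0.5001787568769465, -0.4353784600209095, -0.748509724531922]]]
```

```bash
cat > kin.py <<'E'
import numpy as np
from scipy.spatial.transform import Rotation as Ro
from scipy.optimize import least_squares
def rots(q):
    A=Ro.from_euler('z',q[0],degrees=True);B=A*Ro.from_euler('y',q[1],degrees=True);C=B*Ro.from_euler('y',q[2],degrees=True)
    D=C*Ro.from_euler('z',q[3],degrees=True);E=D*Ro.from_euler('y',q[4],degrees=True);F=E*Ro.from_euler('z',q[5]+90,degrees=True)
    return A,B,C,D,E,F
def M(q):
    A,B,C,D,E,F=[r.as_matrix() for r in rots(q)]
    return np.c_[[0,0,1],A[:,0],A[:,1],B[:,2],C[:,0],C[:,2],E[:,0],F[:,2]]
L=[eval(l) for l in open("log.txt")]
par=np.linalg.lstsq(np.vstack([M(q) for q,p,R in L]),np.hstack([p for q,p,R in L]),rcond=1e-6)[0]
E
python3 - <<'E'
from kin import *
np.set_printoptions(precision=4,suppress=True)
for q,p,R in L:
    F=rots(q)[5].as_matrix(); print((F.T@np.array(R)).round(3).tolist(), (M(q)@par-p).round(4))
print(par)
E
```

```text
[[1.0, 0.0, 0.0], [-0.0, 1.0, 0.0], [-0.0, -0.0, 1.0]] [-0. -0. -0.]
[[1.0, 0.0, 0.0], [-0.0, 1.0, 0.0], [-0.0, -0.0, 1.0]] [-0.  0. -0.]
[[1.0, 0.0, 0.0], [-0.0, 1.0, 0.0], [0.0, -0.0, 1.0]] [-0.  0. -0.]
[[1.0, 0.0, 0.0], [-0.0, 1.0, 0.0], [-0.0, -0.0, 1.0]] [-0.  0. -0.]
[0.2742 0.     0.111  0.588  0.1141 0.3917 0.     0.2945]
```

```bash
cat >> kin.py <<'E'
lo=np.array([-176.69,-43.24,12.49,-82,0,-163.58])+2;hi=np.array([176.69,126.21,139.97,262,151.66,163.58])-2
def Rt(h,a,phi=0):
    h,a=np.radians([h,a]);ca,sa,ch,sh=np.cos(a),np.sin(a),np.cos(h),np.sin(h)
    z=np.array([ca*ch,ca*sh,-sa]);x=np.array([sa*ch,sa*sh,ca])
    return np.c_[x,np.cross(z,x),z]@Ro.from_euler('z',phi,degrees=True).as_matrix()
def ik(G,R,q0,lim=True):
    p=np.array(G)+.008*R[:,2]
    def f(q): return np.r_[(M(q)@par-p)*10,Ro.from_matrix(R.T@rots(q)[5].as_matrix()).as_rotvec()]
    s=least_squares(f,np.clip(q0,lo+.1,hi-.1),bounds=(lo,hi),max_nfev=60)
    return s.x,np.abs(s.fun).max()
def wristz(q): return [rots(q)[0].apply([0,par[2],0])[k] for k in range(3)]
E
python3 - <<'E'
from kin import *
np.set_printoptions(precision=0,suppress=True)
rng=np.random.default_rng(0);q0=np.array(L[-1][0])
starts=[q0]+[np.array([a,40,90,d,e,f]) for a in(-30,30) for d in(-60,90,180,240) for e in(90,) for f in(-90,90)]
for h in(-80,-95,-65,25,40,0):
  for a in(20,35,50):
    for ro in(0,180):
      sols=[]
      for s in starts:
        q,e=ik((.470,.194,.06),Rt(h,a,ro),s)
        if e<1e-3 and not any(abs(q-t).max()<3 for t in sols): sols.append(q)
      for q in sols: print(h,a,ro,q)
E
```

```text
-80 20 0 [  37.   62.   88.  -57.   85. -117.]
-80 20 180 [ 37.  62.  88. -57.  85.  63.]
-80 35 0 [  34.   54.   93.  -52.   72. -121.]
-80 35 180 [ 34.  54.  93. -52.  72.  59.]
-80 50 0 [  29.   48.   97.  -45.   59. -128.]
-80 50 180 [ 29.  48.  97. -45.  59.  52.]
-95 20 0 [  34.   63.   80.  -47.   94. -118.]
-95 20 180 [ 34.  63.  80. -47.  94.  62.]
-95 35 0 [  31.   56.   86.  -42.   81. -120.]
-95 35 180 [ 31.  56.  86. -42.  81.  60.]
-95 50 0 [  27.   50.   91.  -36.   68. -125.]
-95 50 180 [ 27.  50.  91. -36.  68.  55.]
-65 20 0 [  40.   60.   97.  -69.   77. -112.]
-65 20 180 [ 40.  60.  97. -69.  77.  68.]
-65 35 0 [  36.   53.  101.  -64.   63. -119.]
-65 35 180 [ 36.  53. 101. -64.  63.  61.]
-65 50 0 [  31.   47.  104.  -56.   50. -129.]
-65 50 180 [ 31.  47. 104. -56.  50.  51.]
25 50 0 [  1.  48. 135. 157.  43. -92.]
25 50 180 [  1.  48. 135. 157.  43.  88.]
40 50 0 [ -6.  48. 133. 134.  40. -90.]
40 50 180 [ -6.  48. 133. 134.  40.  90.]
0 35 0 [ 18.  61. 137. 196.  72. -84.]
0 35 180 [ 18.  61. 137. 196.  72.  96.]
0 50 0 [ 15.  47. 131. 196.  39. -91.]
0 50 180 [ 15.  47. 131. 196.  39.  89.]
```

```bash
cat >> kin.py <<'E'
def rel(G,R,p,Rc):
    return np.r_[np.asarray(Rc).T@(np.array(G)+.008*R[:,2]-p),Ro.from_matrix(np.asarray(Rc).T@R).as_rotvec(degrees=True)]
def plan(W,n=8):
    "check joint path from the present pose; W: list of (G,h,a,phi); print rows needed"
    from rig import bot
    s=bot.read_state();q=np.array(s["joint_positions"]);p=np.array(s["position"]);Rc=np.array(s["tcp_rot"]);
    for w in W:
        R=Rt(*w[1:]);r=rel(w[0],R,p,Rc);print(w,"row",r[:3].round(4),r[3:].round(2))
        rv=Ro.from_matrix(Rc.T@R).as_rotvec();g0=p-.008*Rc[:,2];mj=0;em=0
        for k in range(1,n+1):
            qn,e=ik(g0+(np.array(w[0])-g0)*k/n,Rc@Ro.from_rotvec(rv*k/n).as_matrix(),q);mj=max(mj,abs(qn-q).max());em=max(em,e);q=qn
        A=rots(q);wr=M(q)[:,:7]@par[:7]
        print("   q",q.round(0),"err",round(em,4),"maxstep",round(mj,1),"wrist",wr.round(2))
        p=np.array(w[0])+.008*R[:,2];Rc=R
E
python3 - <<'E'
from kin import *
C=(.470,.194)
plan([((.47,.40,.36),-90,60,0),((.47,.33,.20),-88,30,0),((*C,.06),-88,30,0),((*C,.27),-88,30,0),((.47,0,.28),-90,30,0),((.485,-.235,.25),-90,30,0),((.485,-.235,.18),-90,25,0),((.495,-.235,.155),-90,15,75),((.495,-.235,.155),-90,15,150)])
E
```

```text
((0.47, 0.4, 0.36), -90, 60, 0) row [-0.1054 -0.0259  0.0077] [ 35.44 -25.08 -92.99]
   q [  40.   34.   61.  -23.  104. -141.] err 0.0 maxstep 15.3 wrist [0.47 0.54 0.61]
((0.47, 0.33, 0.2), -88, 30, 0) row [-0.0154 -0.0002  0.1725] [ 1.43 30.   -1.43]
   q [  43.   51.   71.  -42.  103. -132.] err 0.0 maxstep 2.6 wrist [0.46 0.58 0.34]
((0.47, 0.194, 0.06), -88, 30, 0) row [-0.0533  0.0047  0.1877] [0. 0. 0.]
   q [  34.   58.   87.  -48.   82. -120.] err 0.0 maxstep 2.8 wrist [0.46 0.44 0.2 ]
((0.47, 0.194, 0.27), -88, 30, 0) row [ 0.1819 -0.     -0.105 ] [0. 0. 0.]
   q [  34.   39.   85.  -48.   95. -135.] err 0.0 maxstep 2.5 wrist [0.46 0.44 0.41]
((0.47, 0, 0.28), -90, 30, 0) row [0.1056 0.007  0.1629] [-1.73  0.    1.  ]
   q [  16.   32.  101.  -58.   80. -136.] err 0.0 maxstep 2.6 wrist [0.47 0.25 0.42]
((0.485, -0.235, 0.25), -90, 30, 0) row [ 0.0915 -0.015   0.2185] [0. 0. 0.]
   q [ -12.   33.  109.  -78.   60. -135.] err 0.0 maxstep 3.5 wrist [0.49 0.01 0.39]
((0.485, -0.235, 0.18), -90, 25, 0) row [-0.0599  0.      0.035 ] [0. 5. 0.]
   q [ -10.   42.  107.  -80.   64. -126.] err 0.0739 maxstep 2.1 wrist [0.51 0.02 0.31]
((0.495, -0.235, 0.155), -90, 15, 75) row [-0.0213 -0.01    0.0104] [ 6.54  8.53 74.8 ]
   q [ -8.  50. 102. -80.  74. -46.] err 0.1555 maxstep 10.1 wrist [0.54 0.03 0.25]
((0.495, -0.235, 0.155), -90, 15, 150) row [0. 0. 0.] [-0.  0. 75.]
   q [ -8.  50. 102. -80.  74.  29.] err 0.1703 maxstep 9.4 wrist [0.54 0.03 0.25]
```

```bash
python3 - <<'E'
import kin
from kin import *
kin.lo[3]=-110
q0=np.array([-12,33,109,-78,60,-135.])
for h in(-90,-95,-100,-105):
  for x in(.48,.50):
    for z in(.155,.2):
      o=[]
      for a in(10,20,30):
        q,e=ik((x,-.235,z),Rt(h,a,0),q0);o.append((round(q[3]),round(q[2]),round(q[4]),round(e,3)))
      print(h,x,z,o)
E
```

```text
-90 0.48 0.155 [(-95, 111, 78, np.float64(0.0)), (-92, 111, 68, np.float64(0.0)), (-86, 111, 58, np.float64(0.0))]
-90 0.48 0.2 [(-94, 111, 78, np.float64(0.0)), (-89, 111, 68, np.float64(0.0)), (-83, 111, 59, np.float64(0.0))]
-90 0.5 0.155 [(-94, 108, 78, np.float64(0.0)), (-90, 108, 68, np.float64(0.0)), (-85, 109, 59, np.float64(0.0))]
-90 0.5 0.2 [(-93, 108, 78, np.float64(0.0)), (-88, 108, 68, np.float64(0.0)), (-81, 108, 59, np.float64(0.0))]
-95 0.48 0.155 [(-89, 107, 80, np.float64(0.0)), (-86, 108, 70, np.float64(0.0)), (-80, 108, 61, np.float64(0.0))]
-95 0.48 0.2 [(-88, 108, 80, np.float64(0.0)), (-84, 108, 71, np.float64(0.0)), (-77, 108, 62, np.float64(0.0))]
-95 0.5 0.155 [(-88, 104, 80, np.float64(0.0)), (-84, 105, 70, np.float64(0.0)), (-79, 105, 61, np.float64(0.0))]
-95 0.5 0.2 [(-88, 105, 80, np.float64(0.0)), (-83, 105, 71, np.float64(0.0)), (-76, 105, 63, np.float64(0.0))]
-100 0.48 0.155 [(-84, 104, 82, np.float64(0.0)), (-80, 105, 73, np.float64(0.0)), (-75, 105, 64, np.float64(0.0))]
-100 0.48 0.2 [(-83, 104, 82, np.float64(0.0)), (-78, 105, 73, np.float64(0.0)), (-72, 105, 65, np.float64(0.0))]
-100 0.5 0.155 [(-83, 101, 82, np.float64(0.0)), (-79, 102, 73, np.float64(0.0)), (-73, 102, 65, np.float64(0.0))]
-100 0.5 0.2 [(-83, 101, 83, np.float64(0.0)), (-78, 102, 74, np.float64(0.0)), (-71, 102, 66, np.float64(0.0))]
-105 0.48 0.155 [(-79, 100, 84, np.float64(0.0)), (-75, 101, 75, np.float64(0.0)), (-70, 102, 67, np.float64(0.0))]
-105 0.48 0.2 [(-79, 101, 85, np.float64(0.0)), (-74, 101, 77, np.float64(0.0)), (-68, 102, 69, np.float64(0.0))]
-105 0.5 0.155 [(-79, 97, 85, np.float64(0.0)), (-74, 98, 76, np.float64(0.0)), (-69, 99, 68, np.float64(0.0))]
-105 0.5 0.2 [(-78, 98, 85, np.float64(0.0)), (-73, 98, 77, np.float64(0.0)), (-67, 99, 70, np.float64(0.0))]
```

```bash
python3 - <<'E'
from kin import *
C=(.470,.194)
plan([((.47,.40,.36),-90,60,180),((.47,.33,.20),-88,30,180),((*C,.06),-88,30,180),((*C,.27),-88,30,180),((.45,0,.28),-92,28,180),((.435,-.235,.27),-97,25,180),((.435,-.235,.165),-97,25,180),((.44,-.235,.155),-97,25,105),((.44,-.235,.155),-97,25,25)])
E
```

```text
((0.47, 0.4, 0.36), -90, 60, 180) row [-0.1054 -0.0259  0.0077] [-24.28 -34.31  79.55]
   q [ 40.  34.  61. -23. 104.  39.] err 0.0 maxstep 10.2 wrist [0.47 0.54 0.61]
((0.47, 0.33, 0.2), -88, 30, 180) row [0.0154 0.0002 0.1725] [ -1.43 -30.    -1.43]
   q [ 43.  51.  71. -42. 103.  48.] err 0.0 maxstep 2.6 wrist [0.46 0.58 0.34]
((0.47, 0.194, 0.06), -88, 30, 180) row [ 0.0533 -0.0047  0.1877] [0. 0. 0.]
   q [ 34.  58.  87. -48.  82.  60.] err 0.0 maxstep 2.8 wrist [0.46 0.44 0.2 ]
((0.47, 0.194, 0.27), -88, 30, 180) row [-0.1819 -0.     -0.105 ] [0. 0. 0.]
   q [ 34.  39.  85. -48.  95.  45.] err 0.0 maxstep 2.5 wrist [0.46 0.44 0.41]
((0.45, 0, 0.28), -92, 28, 180) row [-0.1055 -0.0273  0.1623] [ 3.5  -2.    1.94]
   q [ 17.  32. 102. -58.  83.  47.] err 0.0 maxstep 2.5 wrist [0.46 0.25 0.41]
((0.435, -0.235, 0.27), -97, 25, 180) row [-0.1021 -0.0074  0.2125] [ 4.48 -3.    2.23]
   q [-11.  32. 111. -77.  68.  50.] err 0.0 maxstep 3.6 wrist [0.47 0.02 0.39]
((0.435, -0.235, 0.165), -97, 25, 180) row [0.0952 0.     0.0444] [0. 0. 0.]
   q [-11.  44. 112. -80.  66.  62.] err 0.0419 maxstep 2.1 wrist [0.48 0.02 0.29]
((0.44, -0.235, 0.155), -97, 25, 105) row [0.0093 0.005  0.0037] [ -0.   0. -75.]
   q [-11.  46. 111. -80.  66. -12.] err 0.0469 maxstep 9.3 wrist [0.48 0.02 0.28]
((0.44, -0.235, 0.155), -97, 25, 25) row [0. 0. 0.] [  0.  -0. -80.]
   q [-11.  46. 111. -80.  66. -92.] err 0.0471 maxstep 10.0 wrist [0.48 0.02 0.28]
```

```bash
python3 -m jog '[[1,-0.03,-0.01,0,-6,-9,20],[1,-0.06,-0.015,0,-7.5,-11,25],[1,-0.08,-0.02,0,-10,-15,35],[1,-0.1,-0.026,0.005,-13,-19,44],[1,-0.105,-0.026,0.008,-16,-23,53],[1,-0.105,-0.026,0.008,-19,-27,62],[1,-0.105,-0.026,0.008,-22,-31,71],[1,-0.105,-0.026,0.008,-24.3,-34.3,79.5],[1,-0.105,-0.026,0.008,-24.3,-34.3,79.5],[1,-0.105,-0.026,0.008,-24.3,-34.3,79.5],[1,-0.105,-0.026,0.008,-24.3,-34.3,79.5]]'
python3 - <<'E'
from kin import *
C=(.470,.194)
plan([((.47,.33,.20),-88,30,180),((.473,.274,.11),-88,30,180)])
E
```

```text
time_s: 4.3
position: [0.4709, 0.3927, 0.3574]
tcp_rot: [[0.004, 1.0, 0.001], [0.868, -0.003, -0.496], [-0.496, 0.002, -0.869]]
force: [0.6, -0.1, 0.8]
opening: 1.003
grasp_force: 0.0
((0.47, 0.33, 0.2), -88, 30, 180) row [ 0.0195 -0.0008  0.1747] [ -1.46 -30.28  -1.66]
   q [ 43.  51.  71. -42. 103.  48.] err 0.0 maxstep 2.7 wrist [0.46 0.58 0.34]
((0.473, 0.274, 0.11), -88, 30, 180) row [0.0499 0.001  0.0936] [0. 0. 0.]
   q [ 39.  56.  78. -44.  92.  55.] err 0.0 maxstep 1.4 wrist [0.46 0.52 0.25]
```

```bash
python3 -m jog '[[1,0.006,0,0.06,-0.5,-10,-0.5],[1,0.013,0,0.12,-1,-20,-1],[1,0.0195,-0.001,0.175,-1.5,-30.3,-1.7],[1,0.0195,-0.001,0.175,-1.5,-30.3,-1.7],[1,0.0195,-0.001,0.175,-1.5,-30.3,-1.7]]'
python3 - <<'E'
from kin import *
C=(.470,.194)
plan([((.473,.281,.111),-88,30,180),((*C,.061),-88,30,180)])
from h import *
p,d=viewer.capture("scene");cv2.imwrite("pics/scene1.png",p)
E
```

```text
time_s: 4.92
position: [0.4715, 0.3236, 0.1976]
tcp_rot: [[-0.015, 0.999, 0.031], [0.501, 0.034, -0.865], [-0.865, 0.003, -0.501]]
force: [1.5, -0.4, 2.1]
opening: 0.998
grasp_force: 0.0
((0.473, 0.281, 0.111), -88, 30, 180) row [ 0.0535 -0.0002  0.0883] [ 0.07 -0.09 -0.17]
   q [ 40.  56.  77. -43.  93.  55.] err 0.0 maxstep 1.3 wrist [0.46 0.53 0.25]
((0.47, 0.194, 0.061), -88, 30, 180) row [-1.000e-04 -6.000e-03  1.002e-01] [0. 0. 0.]
   q [ 34.  58.  87. -48.  82.  60.] err 0.0 maxstep 1.4 wrist [0.46 0.44 0.2 ]
```

View pics/scene1.png

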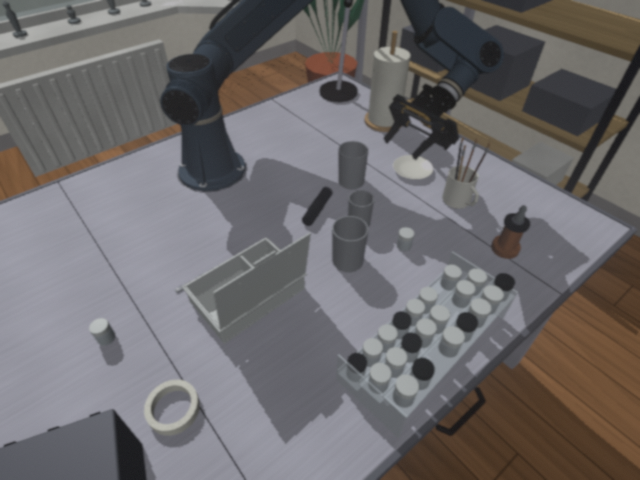

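The picture shows the open gripper at (425,115), lined up over the palette and facing the small cup at (360,208), clear of the mug at (460,188). I'll approach in two legs, descending behind the cup and then going forward along the tool axis.

```bash
python3 -m jog '[[1,0.02,0,0.03,0,0,0],[1,0.04,0,0.06,0,0,0],[1,0.0535,-0.001,0.088,0,0,0],[1,0.0535,-0.003,0.12,0,0,0],[1,0.0535,-0.005,0.15,0,0,0],[1,0.0535,-0.006,0.175,0,0,0],[1,0.0535,-0.006,0.188,0,0,0],[1,0.0535,-0.006,0.188,0,0,0],[1,0.0535,-0.006,0.188,0,0,0]]'
python3 - <<'E'
from h import *
p,d=viewer.capture("scene");q,e=viewer.capture("top")
cv2.imwrite("pics/grasp.png",np.hstack([cv2.resize(p[100:280,280:460],(400,400),interpolation=3),cv2.resize(q[150:330,150:330],(400,400),interpolation=3)]))
E
```

```text
time_s: 6.1
position: [0.4701, 0.1877, 0.0566]
tcp_rot: [[-0.015, 0.999, 0.032], [0.5, 0.036, -0.865], [-0.866, 0.003, -0.501]]
force: [-0.1, 0.8, 0.2]
opening: 1.001
grasp_force: 0.0
```

View pics/grasp.png

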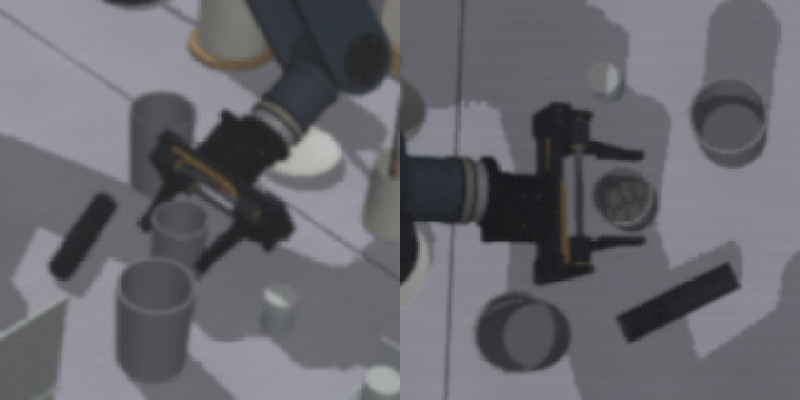

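The cup sits between the fingers, rim at crop (625,197), with nothing touching. Next: close and lift.

```bash
python3 -m jog '[[0,0,0,0,0,0,0],[0,0,0,0,0,0,0],[0,0,0,0,0,0,0],[0,0,0,0,0,0,0],[0,0,0,0,0,0,0],[0,0,0,0,0,0,0],[0,0,0,0,0,0,0],[0,0,0,0,0,0,0],[0,0,0,0,0,0,0],[0,0,0,0,0,0,0]]'
python3 -m jog '[[0,-0.017,0,-0.01,0,0,0],[0,-0.035,0,-0.02,0,0,0],[0,-0.061,0,-0.035,0,0,0],[0,-0.087,0,-0.05,0,0,0],[0,-0.113,0,-0.065,0,0,0],[0,-0.139,0,-0.08,0,0,0],[0,-0.165,0,-0.095,0,0,0],[0,-0.182,0,-0.105,0,0,0],[0,-0.182,0,-0.105,0,0,0]]'
python3 - <<'E'
from kin import *
plan([((.45,0,.28),-92,28,180),((.435,-.235,.27),-102,26,180),((.435,-.235,.16),-102,26,180),((.44,-.235,.155),-102,26,105),((.44,-.235,.155),-102,26,25)])
E
```

```text
time_s: 7.45
position: [0.4685, 0.1863, 0.0546]
tcp_rot: [[-0.019, 0.999, 0.03], [0.498, 0.035, -0.867], [-0.867, -0.002, -0.498]]
force: [-0.2, -0.2, -1.9]
opening: 0.753
grasp_force: 30.0
time_s: 8.57
position: [0.4691, 0.187, 0.2667]
tcp_rot: [[-0.016, 0.999, 0.032], [0.5, 0.035, -0.865], [-0.866, 0.002, -0.5]]
force: [-0.3, 0.4, -3.0]
opening: 0.754
grasp_force: 30.0
((0.45, 0, 0.28), -92, 28, 180) row [-0.1049 -0.0261  0.1626] [ 3.57 -2.    1.83]
   q [ 17.  32. 102. -58.  83.  47.] err 0.0 maxstep 2.5 wrist [0.46 0.25 0.41]
((0.435, -0.235, 0.27), -102, 26, 180) row [-0.1019 -0.008   0.2124] [ 8.91 -1.99  4.54]
   q [-11.  32. 108. -72.  71.  48.] err 0.0 maxstep 3.6 wrist [0.49 0.02 0.4 ]
((0.435, -0.235, 0.16), -102, 26, 180) row [0.0989 0.     0.0482] [0. 0. 0.]
   q [-11.  45. 110. -78.  67.  63.] err 0.0 maxstep 2.0 wrist [0.49 0.02 0.29]
((0.44, -0.235, 0.155), -102, 26, 105) row [0.0049 0.0049 0.0013] [ -0.  -0. -75.]
   q [-11.  46. 110. -78.  67. -12.] err 0.0 maxstep 9.4 wrist [0.49 0.02 0.28]
((0.44, -0.235, 0.155), -102, 26, 25) row [0. 0. 0.] [ -0.   0. -80.]
   q [-11.  46. 110. -78.  67. -92.] err 0.0 maxstep 10.0 wrist [0.49 0.02 0.28]
```

```bash
python3 -m jog '[[0,-0.015,-0.004,0.024,0.5,-0.3,0.3],[0,-0.035,-0.009,0.054,1.2,-0.7,0.6],[0,-0.056,-0.014,0.087,1.9,-1.1,1],[0,-0.077,-0.019,0.119,2.6,-1.5,1.4],[0,-0.094,-0.023,0.145,3.2,-1.8,1.6],[0,-0.105,-0.026,0.162,3.6,-2,1.8],[0,-0.105,-0.026,0.162,3.6,-2,1.8]]'
python3 -m jog '[[0,-0.012,-0.001,0.025,1,-0.2,0.5],[0,-0.029,-0.002,0.06,2.5,-0.6,1.3],[0,-0.046,-0.004,0.096,4,-0.9,2],[0,-0.063,-0.005,0.131,5.5,-1.2,2.8],[0,-0.08,-0.006,0.167,7,-1.6,3.6],[0,-0.094,-0.007,0.195,8.2,-1.8,4.2],[0,-0.102,-0.008,0.212,8.9,-2,4.5],[0,-0.102,-0.008,0.212,8.9,-2,4.5],[0,-0.102,-0.008,0.212,8.9,-2,4.5]]'
python3 - <<'E'
from kin import *
plan([((.435,-.235,.16),-102,26,180),((.44,-.235,.155),-102,26,105),((.44,-.235,.155),-102,26,25)])
from h import *
p,d=viewer.capture("scene");q,e=viewer.capture("top")
cv2.imwrite("pics/pre.png",np.hstack([cv2.resize(p[120:360,140:380],(400,400),interpolation=3),cv2.resize(q[120:320,300:500],(400,400),interpolation=3)]))
E
```

```text
time_s: 9.45
position: [0.449, -0.0078, 0.2748]
tcp_rot: [[0.012, 0.999, -0.035], [0.467, -0.037, -0.883], [-0.884, -0.006, -0.467]]
force: [-0.2, 1.6, -1.4]
opening: 0.752
grasp_force: 30.0
time_s: 10.58
position: [0.4338, -0.2406, 0.2662]
tcp_rot: [[0.086, 0.978, -0.188], [0.427, -0.206, -0.88], [-0.9, -0.004, -0.436]]
force: [0.4, 0.1, -1.9]
opening: 0.752
grasp_force: 30.0
((0.435, -0.235, 0.16), -102, 26, 180) row [0.0981 0.0005 0.0492] [-0.03  0.15  0.25]
   q [-11.  45. 110. -78.  67.  63.] err 0.0 maxstep 2.0 wrist [0.49 0.02 0.29]
((0.44, -0.235, 0.155), -102, 26, 105) row [0.0049 0.0049 0.0013] [ -0.  -0. -75.]
   q [-11.  46. 110. -78.  67. -12.] err 0.0 maxstep 9.4 wrist [0.49 0.02 0.28]
((0.44, -0.235, 0.155), -102, 26, 25) row [0. 0. 0.] [ -0.   0. -80.]
   q [-11.  46. 110. -78.  67. -92.] err 0.0 maxstep 10.0 wrist [0.49 0.02 0.28]
```

View pics/pre.png

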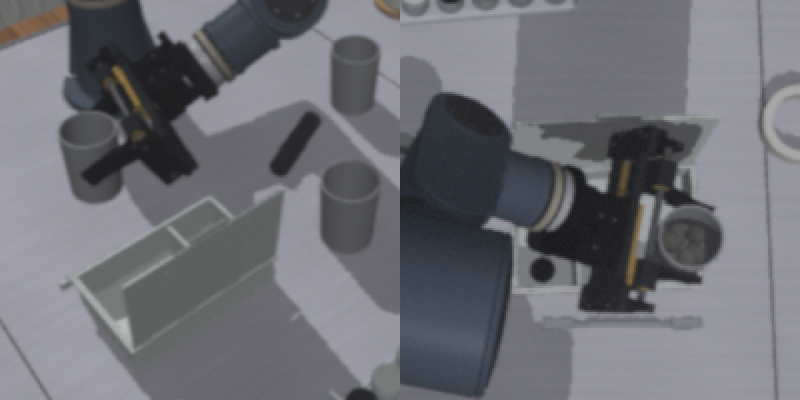

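The cup, crop (690,238), is over the wide bay and the gripper is clear of the lid. Next: lower, then roll to tip the mouth toward the lid side.

```bash
python3 -m jog '[[0,0.02,0,0.01,0,0,0],[0,0.04,0,0.02,0,0,0],[0,0.06,0,0.03,0,0,0],[0,0.08,0,0.04,0,0,0],[0,0.098,0,0.049,0,0,0],[0,0.098,0,0.049,0,0,0]]'
python3 -m jog '[[0,0,0,0,0,0,-10],[0,0.001,0.001,0,0,0,-20],[0,0.002,0.002,0,0,0,-30],[0,0.003,0.003,0,0,0,-40],[0,0.004,0.004,0.001,0,0,-50],[0,0.005,0.005,0.001,0,0,-58],[0,0.005,0.005,0.001,0,0,-65],[0,0.005,0.005,0.001,0,0,-70],[0,0.005,0.005,0.001,0,0,-75],[0,0.005,0.005,0.001,0,0,-80],[0,0.005,0.005,0.001,0,0,-85],[0,0.005,0.005,0.001,0,0,-90],[0,0.005,0.005,0.001,0,0,-95],[0,0.005,0.005,0.001,0,0,-100],[0,0.005,0.005,0.001,0,0,-105],[0,0.005,0.005,0.001,0,0,-110],[0,0.005,0.005,0.001,0,0,-115],[0,0.005,0.005,0.001,0,0,-120],[0,0.005,0.005,0.001,0,0,-120],[0,0.005,0.005,0.001,0,0,-120]]'
python3 -m jog '[[0,0,0,0,0,0,-8],[0,0,0,0,0,0,-16],[0,0,0,0,0,0,-24],[0,0,0,0,0,0,-32],[0,0,0,0,0,0,-35],[0,0,0,0,0,0,-35],[0,0,0,0,0,0,-35]]'
python3 - <<'E'
from h import *
p,d=viewer.capture("scene");q,e=viewer.capture("top")
cv2.imwrite("pics/pour.png",np.hstack([cv2.resize(p[170:350,160:340],(400,400),interpolation=3),cv2.resize(q[150:310,330:490],(400,400),interpolation=3)]))
E
```

```text
time_s: 11.42
position: [0.4329, -0.242, 0.1559]
tcp_rot: [[0.084, 0.979, -0.188], [0.427, -0.206, -0.88], [-0.9, -0.007, -0.436]]
force: [-0.2, 0.1, -2.4]
opening: 0.749
grasp_force: 30.0
time_s: 13.92
position: [0.4382, -0.2424, 0.1527]
tcp_rot: [[-0.892, -0.412, -0.188], [-0.033, 0.473, -0.881], [0.452, -0.779, -0.435]]
force: [-0.3, -1.0, -0.3]
opening: 0.752
grasp_force: 30.0
time_s: 14.8
position: [0.4379, -0.2426, 0.1522]
tcp_rot: [[-0.493, -0.849, -0.188], [-0.298, 0.369, -0.88], [0.817, -0.378, -0.435]]
force: [0.1, 0.2, -1.2]
opening: 0.757
grasp_force: 30.0
```

View pics/pour.png

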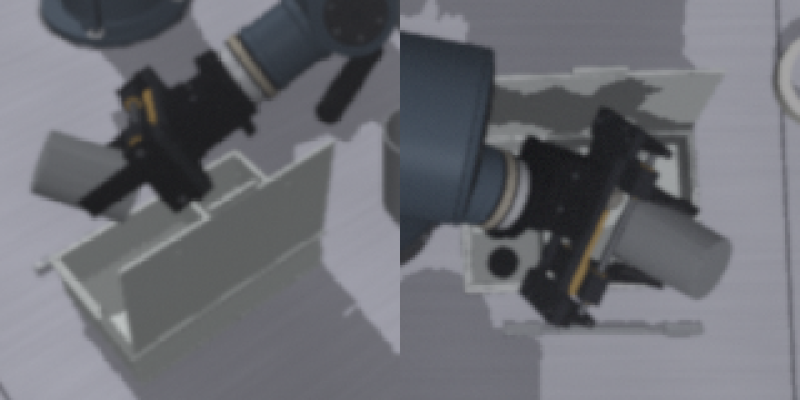

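The cup is inverted over the bay, base at crop (715,265), but the gripper hides the bay floor. I'll ask the pebble networks and the wrist camera.

```bash
python3 - <<'E'
from h import *
print(bot.read_state()["force"])
for c in("wrist","top","scene"):
    p,d=viewer.capture(c);cv2.imwrite(f"pics/{c}_p.png",p)
    print(c,[(round(r["p"],2),np.round(r["xyz"],3).tolist()) for r in models.tip_of(c,"pebble0")])
E
```

```text
[ 0.435   0.3668 -0.8727]
wrist []
top [(0.59, [0.499, -0.218, 0.015])]
scene []
```

View pics/wrist_p.png

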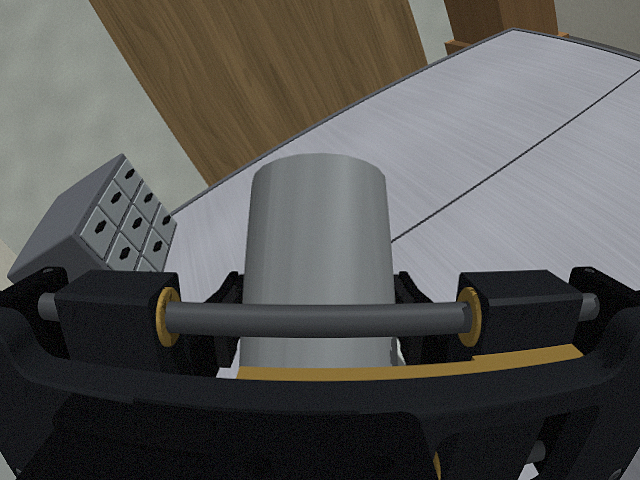

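```bash
python3 -m jog '[[0,0,0,0,0,0,-10],[0,0,0,0,0,0,-18],[0,0,0,0,0,0,-8],[0,0,0,0,0,0,-18],[0,0,0,0,0,0,-8],[0,0,0,0,0,0,-15],[0,0,0,0,0,0,0],[0,0,0,0,0,0,0]]'
python3 -m jog '[[0,0.025,-0.012,-0.013,0,0,0],[0,0.05,-0.023,-0.027,0,0,0],[0,0.082,-0.038,-0.044,0,0,0],[0,0.107,-0.049,-0.057,0,0,0],[0,0.107,-0.049,-0.057,0,0,0],[0,0.107,-0.049,-0.057,0,0,0]]'
python3 - <<'E'
from h import *
print(np.array(bot.read_state()["force"]))
for c in("top","scene"):
    p,d=viewer.capture(c);cv2.imwrite(f"pics/{c}_q.png",p)
    print(c,[(round(r["p"],2),np.round(r["xyz"],3).tolist()) for r in models.tip_of(c,"pebble0")])
p=cv2.imread("pics/top_q.png");q=cv2.imread("pics/scene_q.png")
cv2.imwrite("pics/chk.png",np.hstack([cv2.resize(q[200:340,160:300],(400,400),interpolation=3),cv2.resize(p[170:310,340:480],(400,400),interpolation=3)]))
E
```

```text
time_s: 16.2
position: [0.4378, -0.2426, 0.1519]
tcp_rot: [[-0.495, -0.848, -0.189], [-0.298, 0.369, -0.88], [0.816, -0.379, -0.435]]
force: [-0.6, -0.3, -1.7]
opening: 0.753
grasp_force: 30.0
time_s: 16.95
position: [0.437, -0.2423, 0.2819]
tcp_rot: [[-0.491, -0.85, -0.189], [-0.3, 0.369, -0.88], [0.818, -0.376, -0.436]]
force: [-0.5, 0.2, -1.1]
opening: 0.753
grasp_force: 30.0
[-0.5404  0.2422 -1.1144]
top [(0.41, [0.477, -0.156, 0.015])]
scene []
```

View pics/chk.png

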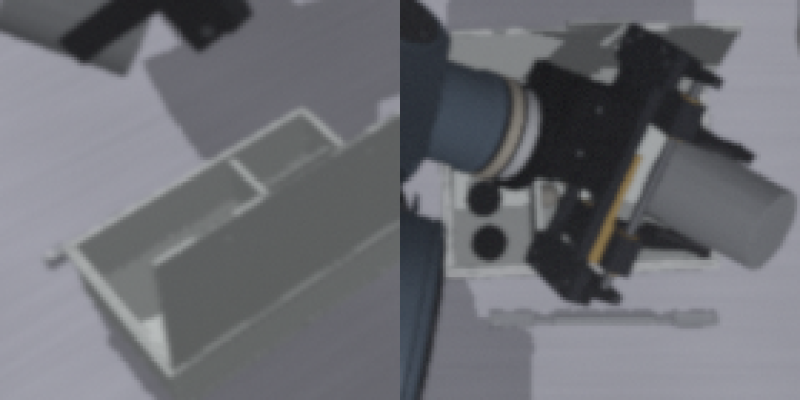

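Pebbles show near the divider at crop (550,205), and none lie outside the box. I'll turn the cup upright, move back, and count.

```bash
python3 -m jog '[[0,0,0,0,0,0,10],[0,0,0,0,0,0,20],[0,0,0,0,0,0,30],[0,0,0,0,0,0,40],[0,0,0,0,0,0,50],[0,0,0,0,0,0,60],[0,0,0,0,0,0,70],[0,0,0,0,0,0,80],[0,0,0,0,0,0,90],[0,0,0,0,0,0,100],[0,0,0,0,0,0,110],[0,0,0,0,0,0,120],[0,0,0,0,0,0,130],[0,0,0,0,0,0,140],[0,0,0,0,0,0,150],[0,0,0,0,0,0,155],[0,0,0,0,0,0,155]]'
python3 - <<'E'
from kin import *
plan([((.45,0,.285),-92,28,180),((.469,.194,.267),-88,30,180)])
E
```

```text
time_s: 19.27
position: [0.4374, -0.2424, 0.2819]
tcp_rot: [[0.084, 0.978, -0.189], [0.427, -0.207, -0.88], [-0.9, -0.007, -0.435]]
force: [-0.5, 0.5, -0.3]
opening: 0.752
grasp_force: 30.0
((0.45, 0, 0.285), -92, 28, 180) row [ 0.1022 -0.0367 -0.2092] [-9.06  2.15 -4.16]
   q [ 17.  32. 102. -57.  83.  47.] err 0.0 maxstep 3.5 wrist [0.46 0.25 0.42]
((0.469, 0.194, 0.267), -88, 30, 180) row [ 0.1075  0.0127 -0.1633] [-3.5   2.   -1.94]
   q [ 34.  39.  86. -48.  95.  46.] err 0.0 maxstep 2.5 wrist [0.46 0.44 0.41]
```

```bash
python3 -m jog '[[0,0.012,-0.004,-0.024,-1,0.2,-0.5],[0,0.029,-0.01,-0.06,-2.6,0.6,-1.2],[0,0.047,-0.017,-0.096,-4.1,1,-1.9],[0,0.064,-0.023,-0.131,-5.6,1.3,-2.6],[0,0.082,-0.029,-0.167,-7.2,1.7,-3.3],[0,0.096,-0.034,-0.196,-8.5,2,-3.9],[0,0.102,-0.037,-0.209,-9.1,2.2,-4.2],[0,0.102,-0.037,-0.209,-9.1,2.2,-4.2]]'
python3 -m jog '[[0,0.016,0.002,-0.024,-0.5,0.3,-0.3],[0,0.036,0.004,-0.054,-1.2,0.7,-0.6],[0,0.058,0.007,-0.088,-1.9,1.1,-1],[0,0.079,0.009,-0.12,-2.6,1.5,-1.4],[0,0.096,0.011,-0.146,-3.1,1.8,-1.7],[0,0.1075,0.013,-0.163,-3.5,2,-1.9],[0,0.1075,0.013,-0.163,-3.5,2,-1.9],[0,0.1075,0.013,-0.163,-3.5,2,-1.9]]'
python3 - <<'E'
from kin import *
plan([((.469,.194,.10),-88,30,180),((.469,.194,.0595),-88,30,180)])
from h import *
p,d=viewer.capture("top");cv2.imwrite("pics/t2.png",p)
r=models.tip_of("top","pebble0");print([(round(x["p"],2),np.round(x["xyz"],3).tolist()) for x in r])
cv2.imwrite("pics/bay.png",np.hstack([cv2.resize(p[190:280,350:460],(440,360),interpolation=3),cv2.resize(p[190:280,190:280],(360,360),interpolation=3)]))
E
```

```text
time_s: 20.27
position: [0.4497, -0.0069, 0.2819]
tcp_rot: [[0.017, 0.999, -0.028], [0.469, -0.033, -0.883], [-0.883, 0.002, -0.469]]
force: [1.0, -0.1, -1.1]
opening: 0.75
grasp_force: 30.0
time_s: 21.28
position: [0.4691, 0.1853, 0.2638]
tcp_rot: [[-0.015, 0.999, 0.03], [0.499, 0.034, -0.866], [-0.867, 0.002, -0.499]]
force: [-0.6, 0.0, -0.8]
opening: 0.753
grasp_force: 30.0
((0.469, 0.194, 0.1), -88, 30, 180) row [ 0.1463 -0.0002  0.0822] [ 0.01  0.06 -0.14]
   q [ 34.  54.  88. -48.  84.  58.] err 0.0 maxstep 1.9 wrist [0.46 0.44 0.24]
((0.469, 0.194, 0.0595), -88, 30, 180) row [0.0351 0.     0.0202] [0. 0. 0.]
   q [ 34.  58.  87. -48.  82.  60.] err 0.0 maxstep 0.5 wrist [0.46 0.44 0.2 ]
[(0.6, [0.498, -0.216, 0.016]), (0.48, [0.499, -0.179, 0.016]), (0.48, [0.516, -0.154, 0.015]), (0.46, [0.536, -0.158, 0.014]), (0.39, [0.531, -0.177, 0.018]), (0.36, [0.48, -0.157, 0.016]), (0.19, [0.565, -0.175, 0.062])]
```

View pics/bay.png

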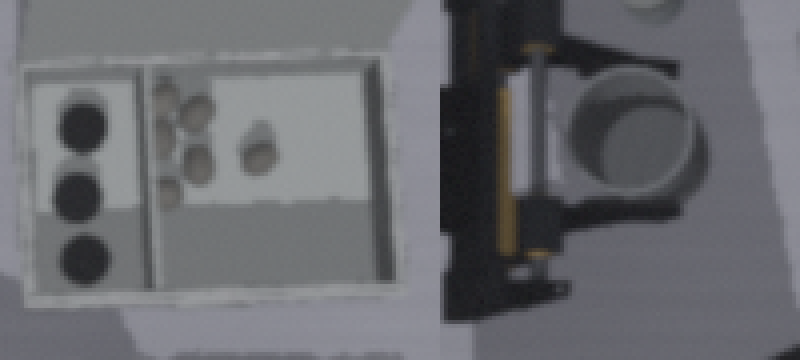

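All six pebbles are in the wide bay (crop x 160–275, y 95–195) and the cup at (635,130) is empty. I'll set the cup down at its old place.

```bash
python3 -m jog '[[0,0.025,0,0.014,0,0,0],[0,0.055,0,0.031,0,0,0],[0,0.085,0,0.049,0,0,0],[0,0.115,0,0.066,0,0,0],[0,0.14,0,0.081,0,0,0],[0,0.158,0,0.091,0,0,0],[0,0.168,0,0.097,0,0,0],[0,0.174,0,0.1,0,0,0],[0,0.178,0,0.102,0,0,0],[0,0.178,0,0.102,0,0,0],[0,0.178,0,0.102,0,0,0]]'
python3 - <<'E'
from h import *
p,d=viewer.capture("scene");m=models.tip_of("scene","cup");print([(round(x["p"],2),np.round(x["xyz"],3).tolist()) for x in m])
print(np.array(bot.read_state()["force"]))
E
```

```text
time_s: 22.75
position: [0.4702, 0.1875, 0.0591]
tcp_rot: [[-0.014, 0.999, 0.033], [0.5, 0.035, -0.865], [-0.866, 0.004, -0.5]]
force: [0.5, -0.1, -0.8]
opening: 0.749
grasp_force: 30.0
[(0.87, [0.47, 0.196, 0.006]), (0.77, [0.318, 0.301, 0.0]), (0.69, [0.551, 0.081, -0.002]), (0.64, [0.582, 0.472, 0.002])]
[ 0.3037 -0.131  -1.1201]
```

```bash
python3 -m jog '[[0,0.001,0,0.0005,0,0,0],[0,0.0017,0,0.001,0,0,0],[0,0.0017,0,0.001,0,0,0]]' | grep -E "pos|force"
python3 -m jog '[[0,0.0005,0,0.0003,0,0,0],[0,0.0013,0,0.0007,0,0,0],[0,0.0013,0,0.0007,0,0,0]]'| grep -E "pos|force"
```

```text
position: [0.4699, 0.1873, 0.0566]
force: [-0.3, 0.3, -0.2]
grasp_force: 30.0
position: [0.47, 0.1873, 0.0551]
force: [-0.5, 0.6, -0.9]
grasp_force: 30.0
```

```bash
python3 -m jog '[[0,0.0004,0,0.0003,0,0,0],[0,0.0009,0,0.0005,0,0,0],[0,0.0009,0,0.0005,0,0,0]]'| grep -E "pos|force"
python3 -m jog '[[0,0.0004,0,0.0003,0,0,0],[0,0.0009,0,0.0005,0,0,0],[0,0.0009,0,0.0005,0,0,0]]'| grep -E "pos|force"
```

```text
position: [0.47, 0.1873, 0.0547]
force: [-0.6, 0.6, 2.2]
grasp_force: 29.9
position: [0.4701, 0.1873, 0.0547]
force: [-0.3, 1.3, 6.6]
grasp_force: 29.8
```

The cup is on the table. Next: open, and back out along the tool axis.

```bash
python3 -m jog '[[0,-0.0009,0,-0.0005,0,0,0],[0.8,-0.0009,0,-0.0005,0,0,0],[1,-0.0009,0,-0.0005,0,0,0],[1,-0.0009,0,-0.0005,0,0,0],[1,-0.0009,0,-0.0005,0,0,0],[1,-0.0009,0,-0.0005,0,0,0],[1,-0.0009,0,-0.0005,0,0,0],[1,-0.0009,0.001,-0.015,0,0,0],[1,-0.001,0.002,-0.04,0,0,0],[1,-0.001,0.004,-0.08,0,0,0],[1,-0.01,0.005,-0.12,0,0,0],[1,-0.05,0.005,-0.15,0,0,0],[1,-0.1,0.005,-0.17,0,0,0],[1,-0.15,0.005,-0.19,0,0,0],[1,-0.2,0.005,-0.19,0,0,0],[1,-0.2,0.005,-0.19,0,0,0]]'
python3 - <<'E'
from h import *
for c in("top","scene"):
    p,d=viewer.capture(c);P=world(c,d);Q=P[np.hypot(P[:,0]-.47,P[:,1]-.195)<.06];h=np.percentile(Q[:,2],99.5);R=Q[Q[:,2]>h-.012]
    print(c,h,cv2.minEnclosingCircle(R[:,:2].astype(np.float32)),[(round(x["p"],2),np.round(x["xyz"],3).tolist()) for x in models.tip_of(c,"cup_mouth")+models.tip_of(c,"flap_edge")])
from kin import *
plan([((.47,.2,.45),-90,85,180),((.50,.0,.45),-90,89,180),((.65,-.18,.40),-90,89,180),((.65,-.18,.20),-90,89,180),((.50,-.18,.20),-90,89,180)])
plan([((.47,.2,.45),-90,85,180),((.50,.0,.45),0,89,90),((.65,-.18,.40),0,89,90),((.65,-.18,.20),0,89,90),((.50,-.18,.20),0,89,90)])
E
```

```text
time_s: 26.35
position: [0.4724, 0.2521, 0.3258]
tcp_rot: [[-0.008, 0.999, 0.035], [0.504, 0.034, -0.863], [-0.864, 0.01, -0.504]]
force: [0.5, 0.3, -0.5]
opening: 0.996
grasp_force: 0.0
top 0.09635401276936337 ((0.4617759883403778, 0.20461292564868927), 0.047428544610738754) [(0.77, [0.32, 0.296, 0.116]), (0.76, [0.551, 0.079, 0.116]), (0.69, [0.471, 0.198, 0.091]), (0.76, [0.579, -0.175, 0.21]), (0.67, [0.496, -0.216, 0.016])]
scene 0.09520150719600695 ((0.4637978971004486, 0.20459149777889252), 0.04559292271733284) [(0.7, [0.32, 0.299, 0.12]), (0.59, [0.557, 0.081, 0.112]), (0.57, [0.47, 0.197, 0.091]), (0.35, [0.486, -0.18, -0.001]), (0.96, [0.577, -0.175, 0.21])]
((0.47, 0.2, 0.45), -90, 85, 180) row [-0.1323 -0.0033 -0.0151] [ 1.17 55.06  1.79]
   q [13. 12. 79. -5. 91. 13.] err 0.0 maxstep 6.5 wrist [0.47 0.22 0.74]
((0.5, 0.0, 0.45), -90, 89, 180) row [-0.1987  0.03    0.0174] [-0.  4.  0.]
   q [-12.   9.  81.  -1.  89. -12.] err 0.0 maxstep 3.2 wrist [0.5  0.   0.74]
((0.65, -0.18, 0.4), -90, 89, 180) row [-0.1791  0.15    0.0531] [0. 0. 0.]
   q [-25.  27.  62.  -1.  90. -
[... 485 characters left out ...]
step 6.5 wrist [0.47 0.22 0.74]
((0.5, 0.0, 0.45), 0, 89, 90) row [-0.1985  0.0301  0.0174] [  -7.85   -1.57 -179.78]
   q [  -3.    9.   84.  -15.   83. -162.] err 0.3552 maxstep 26.2 wrist [0.48 0.08 0.72]
((0.65, -0.18, 0.4), 0, 89, 90) row [ 0.18   -0.1491  0.0526] [0. 0. 0.]
   q [ -15.   24.   72.  -21.   73. -162.] err 0.5064 maxstep 2.0 wrist [ 0.62 -0.06  0.66]
((0.65, -0.18, 0.2), 0, 89, 90) row [-0.      0.0035  0.2   ] [0. 0. 0.]
   q [ -16.   34.   88.  -29.   47. -162.] err 0.475 maxstep 3.5 wrist [ 0.61 -0.06  0.45]
((0.5, -0.18, 0.2), 0, 89, 90) row [-0.      0.15   -0.0026] [0. 0. 0.]
   q [ -21.   25.  109.  -36.   35. -162.] err 0.4118 maxstep 2.8 wrist [ 0.46 -0.05  0.45]
```

The cup stands at (0.470,0.197) with its mouth at 0.091. For the lid: close the fingers, point down, go behind the lid and pull it over.

```bash
python3 -m jog '[[0.5,-0.03,0,-0.005,0.2,9.5,0.3],[0,-0.06,-0.001,-0.008,0.4,19,0.6],[0,-0.09,-0.002,-0.01,0.6,28.5,0.9],[0,-0.12,-0.003,-0.015,0.8,38,1.2],[0,-0.132,-0.003,-0.015,1,47.5,1.5],[0,-0.132,-0.003,-0.015,1.2,55,1.8],[0,-0.132,-0.003,-0.015,1.2,55,1.8]]'
python3 - <<'E'
from kin import *
plan([((.50,.0,.45),-90,89,180),((.66,-.18,.42),-90,89,180),((.66,-.18,.19),-90,89,180),((.47,-.18,.19),-90,89,180)])
E
```

```text
time_s: 27.52
position: [0.4705, 0.1972, 0.443]
tcp_rot: [[0.005, 1.0, 0.001], [0.996, -0.004, -0.088], [-0.088, 0.002, -0.996]]
force: [-0.8, 0.3, -0.3]
opening: 0.289
grasp_force: 0.0
((0.5, 0.0, 0.45), -90, 89, 180) row [-0.1964  0.0304  0.0184] [ 0.09  4.05 -0.26]
   q [-12.   9.  81.  -1.  89. -12.] err 0.0 maxstep 3.2 wrist [0.5  0.   0.74]
((0.66, -0.18, 0.42), -90, 89, 180) row [-0.1794  0.16    0.0331] [0. 0. 0.]
   q [-24.  28.  58.  -1.  93. -24.] err 0.0 maxstep 3.7 wrist [ 0.66 -0.18  0.71]
((0.66, -0.18, 0.19), -90, 89, 180) row [0.004 0.    0.23 ] [0. 0. 0.]
   q [-24.  38.  76.  -1.  66. -24.] err 0.0 maxstep 3.7 wrist [ 0.66 -0.18  0.48]
((0.47, -0.18, 0.19), -90, 89, 180) row [ 0.   -0.19 -0.  ] [0. 0. 0.]
   q [-33.  25. 103.  -1.  52. -33.] err 0.0 maxstep 3.7 wrist [ 0.47 -0.18  0.48]
```

```bash
python3 -m jog '[[0,-0.05,0.008,0.005,0,2,0],[0,-0.1,0.016,0.01,0,4,0],[0,-0.15,0.024,0.014,0,4,0],[0,-0.196,0.03,0.018,0,4,0],[0,-0.233,0.063,0.028,0,4,0],[0,-0.27,0.097,0.038,0,4,0],[0,-0.307,0.131,0.047,0,4,0],[0,-0.343,0.164,0.056,0,4,0],[0,-0.372,0.19,0.064,0,4,0],[0,-0.372,0.19,0.064,0,4,0],[0,-0.372,0.19,0.064,0,4,0]]'
python3 - <<'E'
from kin import *
plan([((.66,-.18,.19),-90,89,180),((.47,-.18,.19),-90,89,180)])
E
```

```text
time_s: 28.9
position: [0.66, -0.176, 0.4103]
tcp_rot: [[-0.0, 1.0, -0.001], [1.0, 0.0, -0.016], [-0.016, -0.001, -1.0]]
force: [-0.0, 0.5, -0.9]
opening: -0.0
grasp_force: 0.0
((0.66, -0.18, 0.19), -90, 89, 180) row [-0.0006  0.0004  0.2284] [-0.08 -0.09  0.02]
   q [-24.  38.  76.  -1.  66. -24.] err 0.0 maxstep 3.6 wrist [ 0.66 -0.18  0.48]
((0.47, -0.18, 0.19), -90, 89, 180) row [ 0.   -0.19 -0.  ] [0. 0. 0.]
   q [-33.  25. 103.  -1.  52. -33.] err 0.0 maxstep 3.7 wrist [ 0.47 -0.18  0.48]
```

```bash
python3 -m jog '[[0,0,0,0.05,0,0,0],[0,0,0,0.1,0,0,0],[0,0,0,0.15,0,0,0],[0,0,0,0.2,0,0,0],[0,0,0,0.228,0,0,0],[0,0,0,0.228,0,0,0]]'
python3 -m jog '[[0,0,-0.02,0,0,0,0],[0,0,-0.03,0,0,0,0],[0,0,-0.04,0,0,0,0],[0,0,-0.05,0,0,0,0],[0,0,-0.06,0,0,0,0],[0,0,-0.07,0,0,0,0],[0,0,-0.08,0,0,0,0],[0,0,-0.09,0,0,0,0],[0,0,-0.1,0,0,0,0],[0,0,-0.11,0,0,0,0],[0,0,-0.12,0,0,0,0],[0,0,-0.13,0,0,0,0],[0,0,-0.14,0,0,0,0],[0,0,-0.15,0,0,0,0],[0,0,-0.16,0,0,0,0],[0,0,-0.16,0,0,0,0]]'
python3 - <<'E'
from h import *
for c in("top","scene"):
    viewer.capture(c);print([(round(x["p"],2),np.round(x["xyz"],3).tolist()) for x in models.tip_of(c,"flap_edge")])
E
```

```text
time_s: 29.65
position: [0.6585, -0.179, 0.1819]
tcp_rot: [[-0.001, 1.0, -0.004], [1.0, 0.001, -0.015], [-0.015, -0.004, -1.0]]
force: [-0.8, -0.4, -0.2]
opening: 0.004
grasp_force: 0.0
time_s: 31.65
position: [0.4996, -0.1811, 0.1837]
tcp_rot: [[0.002, 1.0, 0.002], [1.0, -0.002, -0.017], [-0.017, 0.002, -1.0]]
force: [0.7, -0.7, -0.7]
opening: 0.008
grasp_force: 0.0
[]
[(0.88, [0.467, -0.176, 0.18]), (0.49, [0.39, -0.485, 0.0])]
```

```bash
python3 -m jog '[[0,0,-0.015,0,0,0,0],[0,0,-0.03,0,0,0,0],[0,0,-0.03,-0.02,0,0,0],[0,0,-0.03,-0.05,0,0,0],[0,0,-0.03,-0.08,0,0,0],[0,0,-0.03,-0.08,0,0,0],[0,0,-0.03,-0.08,0,0,0],[0,0,-0.03,-0.08,0,0,0]]'
python3 - <<'E'
from h import *
for c in("top","scene"):
    p,d=viewer.capture(c);print([(round(x["p"],2),np.round(x["xyz"],3).tolist()) for x in models.tip_of(c,"flap_edge")])
    P=world(c,d);Q=P[(P[:,0]>.425)&(P[:,0]<.55)&(P[:,1]>-.28)&(P[:,1]<-.08)&(P[:,2]<.11)];print(np.percentile(Q[:,2],[5,50,95]))
    A=np.c_[Q,np.ones(len(Q))];f=Q[abs(Q[:,2]-np.median(Q[:,2]))<.01];print(np.linalg.lstsq(np.c_[f[:,:2],np.ones(len(f))],f[:,2],rcond=None)[0])
E
```

```text
time_s: 32.85
position: [0.4693, -0.1794, 0.2624]
tcp_rot: [[0.001, 1.0, -0.0], [1.0, -0.001, -0.015], [-0.015, -0.0, -1.0]]
force: [-0.0, 0.5, 0.5]
opening: 0.009
grasp_force: 0.0
[(0.5, [0.473, 0.196, 0.09])]
[0.0612 0.0659 0.0703]
[-0.0028 -0.0025  0.0669]
[(0.64, [0.406, -0.178, 0.061])]
[0.065  0.0673 0.0696]
[-0.0014  0.0011  0.0681]
```

The lid is flat (slope about 0.002 rad). Last check on the cup and bystanders before handing in.

```bash
python3 - <<'E'
from h import *
for c in("top","scene"):
    p,d=viewer.capture(c);P=world(c,d)
    Q=P[(np.hypot(P[:,0]-.47,P[:,1]-.195)<.05)&(P[:,2]>.083)];print(c,len(Q),Q.max(0),Q.min(0),cv2.minEnclosingCircle(Q[:,:2].astype(np.float32)))
    for t in["cup","cup_mouth","pot_a","torch","spatula","palette","brush_mug","tape_roll"]:
        print(t,[(round(r["p"],2),np.round(r["xyz"],3).tolist()) for r in models.tip_of(c,t)][:3])
E
```

```text
top 128 [0.5031 0.2254 0.0969] [0.4385 0.1607 0.0832] ((0.47164469957351685, 0.1936822235584259), 0.03413480892777443)
cup [(0.89, [0.469, 0.193, -0.002]), (0.81, [0.552, 0.082, -0.001])]
cup_mouth [(0.97, [0.471, 0.195, 0.093]), (0.57, [0.549, 0.078, 0.116])]
pot_a [(0.74, [0.388, -0.488, 0.0]), (0.66, [0.606, 0.223, 0.001])]
torch []
spatula []
palette [(0.73, [0.4, 0.482, 0.002]), (0.64, [0.471, 0.196, 0.089])]
brush_mug [(0.69, [0.581, 0.477, 0.002])]
tape_roll [(0.72, [0.628, -0.441, -0.0])]
scene 197 [0.5067 0.23   0.0962] [0.4367 0.1611 0.083 ] ((0.4713732600212097, 0.19549356400966644), 0.035515524446964264)
cup [(0.95, [0.551, 0.083, -0.002]), (0.84, [0.472, 0.198, -0.0]), (0.81, [0.316, 0.302, -0.003])]
cup_mouth [(0.91, [0.466, 0.198, 0.09]), (0.88, [0.321, 0.299, 0.118]), (0.69, [0.554, 0.082, 0.115])]
pot_a [(0.67, [0.392, -0.483, 0.0]), (0.17, [0.484, -0.178, -0.001])]
torch [(0.73, [0.361, 0.137, 0.003])]
spatula []
palette [(0.85, [0.401, 0.485, -0.0])]
brush_mug [(0.66, [0.579, 0.471, 0.001])]
tape_roll [(0.97, [0.622, -0.445, -0.0]), (0.38, [0.604, 0.224, 0.002])]
```

```bash
python3 -c "
from rig import workorder
print(workorder.hand_in())"
```

```text
the job is handed in; nothing more can be done
None
```

The job is handed in, with no verdict returned: all six pebbles are in the wide bay, the lid is shut, the empty cup is upright at its old spot, and every bystander that showed in the last pictures was in place (the spatula was hidden then).

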